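# Clip the lid on the food tub

### The arm

A 7-joint arm with a two-finger parallel gripper is mounted at the origin on a cart in front of the work surface, level with it; the furniture and walls round the work are solid. World frame = base frame: x ahead of the robot, y to its left, z up, the work surface at z = 0. Lengths are in m, angles in rad, forces in N, time in s.
With the tool pointing down it reaches from about 0.35 to 0.9 m from the base axis. Payload 7.2 kg.
Tool frame: the origin (TCP) lies midway between the tips of the shut fingers; the grasp point (between the pads) lies 19 mm behind it; z points along the fingers, y is the line along which they close (so a half turn about z gives the same grasp; the last joint's range is limited). The gripper opens to 85 mm and grips with 20 to 120 N. Pads are 22 mm wide; open, the fingers measure 114 mm over their backs; the gripper's body (76 mm by 85 mm) begins 54 mm behind the grasp point. The pads swing forward as they close: fully open they stand 13 mm farther back than shut.
Start: joints at [-0.761, 0.411, -0.013, 1.596, 0.006, 1.134, -0.082], TCP at [0.481, 0.399, 0.231] pointing down, gripper open.
Joint ranges: [-2.95, 2.95], [-0.29, 1.99], [-1.47, 1.44], [0.14, 2.54], [-1.03, 4.17], [0.13, 1.85], [-2.86, 2.86]. Speed limits (rad/s): [2.39, 2.39, 3.01, 3.01, 3.14, 3.14, 3.14].

### API

Orientations are given as [roll, pitch, yaw] about the fixed x, y, z axes, in that order (R = Rz(yaw) Ry(pitch) Rx(roll)).
In Python, from bench import r, viewer, job_done gives the robot as it stands. The module is installed in compiled form; this text tells all that it offers.
- The arm moves only by the tool servo_tool, never from a script. Its argument "deltas" is a list that holds one entry, the list of rows, each a list of 5 numbers: the opening, from 0 (shut) to 1 (fully open), then the shift along the tool's x, y, z normalised to -1 to 1, where 1 is 0.12 m, then the turn about the tool's z normalised to -1 to 1, where 1 is 180 degrees. A call has 1 to 5 rows; each row is the pose to reach, as a shift and turn from the pose commanded when the call began, along the tool's axes at that moment, turning the shorter way round; what a row does not reach only later rows make up. A row lasts 1/10 s, in which the tool goes at most 50 mm and 8.59 degrees, less where a joint would pass 70% of its speed; a pose out of reach is approached as far as the arm can. A call with a number of a shift or a turn outside -1 to 1 is refused whole. A call with a gripper value outside its range is refused whole. The fingers move at their own pace and stop on an object; "grip_force" is the grip in N (left out, the last holds). Time passes only in rows, so rows that repeat a pose let the fingers close. It gives the time, the measured TCP pose, the force, the opening and the grip force at its end, in the units of the state.
- r.state(): the state, without advancing time (a new reading comes with each control period).
- viewer.read_camera(name): name is "scene" or "top" or "wrist"; returns (picture, depth): 384x512x3 uint8, red, green, blue; 384x512 float32, m along the optical axis (not along the pixel's ray), 0 where there is no reading.
- viewer.calibration(name): a dict with "fx", "fy", "cx", "cy" (pixels), "camera_from_world" (4x4, takes a point from world to camera coordinates); the wrist camera has in their place "hand_eye" (4x4, takes a point from camera to tool coordinates, whose origin is the TCP and whose axes are the flange's). Camera axes: x right, y up, looking along -z (the intrinsics and any distortion apply to the point x, -y, -z); pixel columns grow to the right and rows downward; lengths in m; the calibration is good to about 2 mm. A picture is of the moment at which its call begins: read the wrist's pose just before it. calibration takes no time and is no camera call.
- job_done(): hands the job in; it is judged then, once.
The state is a dict: "clock": time; "qpos": joint angles; "qvel": joint speeds; "joint_torque": joint torques, N m; "tcp_pos": TCP position; "ee_rot": TCP orientation; "wrist_force": force on the tool from outside, world axes, zero at the start; "ft_torque": the same for the moment, N m; "width": finger opening in m; "grasp_force": force on a finger pad.
Only numpy, scipy, OpenCV 4.12 (cv2) and the standard library are available. Lean on these libraries where they do the work, as an engineer would, in place of code of your own. Each camera call takes 0.05 s, during which the arm holds its last target. There are 200 camera calls.

### The job

Close the open food tub: take the long lid by its bar, set it on the tub between the two snap hooks and push it straight down until it has clicked in under both hooks and lies flat and fully home on the rim. Do not drop it, and leave the short lid where it lies.

Things in the scene. Friction and masses are not known exactly. Their poses are not given: they have to be found in the camera images.
- tub: Open white tub, fixed: 150 (x) x 100 (y) x 70 mm high, mouth 126 x 76. Origin: centre of underside, z up. A grey spring hook stands at each short end (+x, -x), top 113 up; lead-in opens to 89 from centre, head juts in to 65, catch 78 up. Pushing the lid down between them takes 5 to 15 N; they snap over its short edges. Home: plate on the rim, its top 76 and its bar centre 93 above the underside.
- long_lid_grip (a point): Centre of the bar on the long grey lid, which fits: loose, 0.14 kg, bar up. Plate 150 (x) x 100 (y) x 6 mm; bar along x, 60 long, 22 wide, 34 high. This point is 17 above the plate's top, 49 above the bottom of the plug. Plug under the plate 26 deep, 112 x 60 tapering to 98 x 46: it goes into the tub's mouth. x goes along the tub's x, either way round.
- short_lid_grip (a point): Centre of the bar on the short grey lid, from another tub, which does not fit: like the long lid, but its plate is 105 (x) x 100 (y) mm. To be left alone.
Mind the look-alikes: they are no part of the job. There is more than one size of the tub; the job needs the larger.

How it is judged:
By the outcome, as a careful person would: the job done as asked, in the order asked, and still so for the second after the job is handed in, with the robot touching nothing.
It also fails if it takes over 32 s, if anything falls off the work surface, if the arm or the gripper's body presses on something with over 40 N, if the wrist force passes 120 N, or if a joint passes its speed limit or range.

## Working session

There is one attempt and no reset: what is moved stays moved. The work goes in short steps, Python scripts to look and compute and a tool call to move; the robot and the scene stay as the last step left them, time stands still between calls to the robot, and variables do not carry over. Pictures are saved under pics/ and viewed, at most 10 in all, crops included, and the job is handed in when it is done.

Besides the shell and the picture viewer there is one more tool, called after ">>>" in YAML: its name, and indented under it one key for each argument. servo_tool: Moves the arm, as the interface text tells. Scaled input: -1 to 1 covers 0.12 m each way for a shift and 180 degrees each way for a turn. Its arguments: {"type":"object","properties":{"deltas":{"type":"array","items":{"type":"array","items":{"type":"array","items":{"type":"number"}}}},"grip_force":{"type":"number"}},"required":["deltas"]}

```bash
mkdir -p pics; cat > h.py <<'E'
import numpy as np, cv2
from bench import r, viewer
from scipy.spatial.transform import Rotation as R
def grab(name):
    s=r.state(); im,d=viewer.read_camera(name); c=viewer.calibration(name)
    if 'hand_eye' in c:
        T=np.eye(4); T[:3,:3]=R.from_euler('xyz',s['ee_rot']).as_matrix(); T[:3,3]=s['tcp_pos']
        W=T@np.array(c['hand_eye'])
    else: W=np.linalg.inv(np.array(c['camera_from_world']))
    return im,d,c,W
def cloud(d,c,W):
    v,u=np.mgrid[:d.shape[0],:d.shape[1]]
    P=np.stack([(u-c['cx'])/c['fx']*d,-(v-c['cy'])/c['fy']*d,-d,np.ones_like(d)],-1)@W.T
    P=P[...,:3]; P[d<=0]=np.nan; return P
def save(im,n,k=1): cv2.imwrite(n,cv2.resize(cv2.cvtColor(im,cv2.COLOR_RGB2BGR),None,fx=k,fy=k))
E
python3 - <<'E'
from h import *
print(r.state())
o=[]
for n in ('top','scene'):
    im,d,c,W=grab(n); print({k:v for k,v in c.items() if k!='camera_from_world'},W.round(3).tolist()); o.append(im); np.savez(n,im=im,P=cloud(d,c,W),d=d)
    save(im,f'pics/{n}.png',1.5)
E
```

```text
{'clock': 0.0, 'qpos': array([-0.76121359,  0.41192125, -0.01269031,  1.59707227,  0.00561233,
        1.13428063, -0.08223427]), 'qvel': array([-1.38263905e-04,  5.05591976e-05,  1.68707340e-04, -2.87141217e-04,
        5.51467708e-04,  7.33162920e-04, -1.19553180e-03]), 'joint_torque': array([ 3.88905000e-04, -6.00628996e+01,  6.82683047e-01, -2.99408019e+01,
        1.39079147e-02,  1.07306687e-02, -1.76940796e-05]), 'tcp_pos': array([0.48047714, 0.3989186 , 0.23042833]), 'ee_rot': array([-3.13995242e+00,  1.36626708e-04,  2.26378586e+00]), 'wrist_force': array([ 0.12997424,  0.69258357, -0.34201851]), 'ft_torque': array([-0.03961462,  0.05103246,  0.0334214 ]), 'grasp_force': 0.0, 'width': 0.08548915895787705}
{'fx': 418.2273990695973, 'fy': 418.2273990695973, 'cx': 251.70954953373183, 'cy': 190.3039085089389} [[-0.029, 0.995, -0.095, 0.351], [-0.999, -0.026, 0.028, -0.223], [0.025, 0.095, 0.995, 1.045], [0.0, 0.0, 0.0, 1.0]]
{'fx': 478.59218896267055, 'fy': 478.59218896267055, 'cx': 257.3944889669474, 'cy': 193.42353511300576} [[-0.493, -0.702, 0.514, 1.011], [0.87, -0.39, 0.302, 0.094], [-0.012, 0.596, 0.803, 0.975], [0.0, 0.0, 0.0, 1.0]]
```

View pics/top.png

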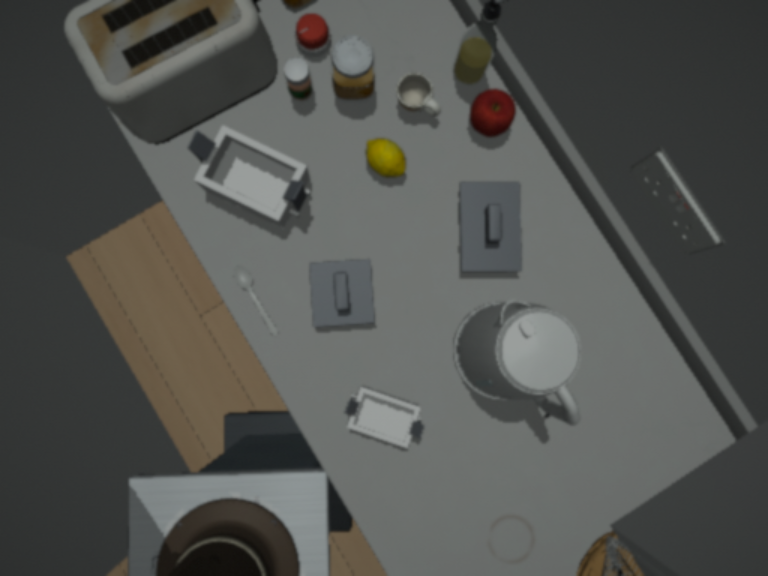

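View pics/scene.png

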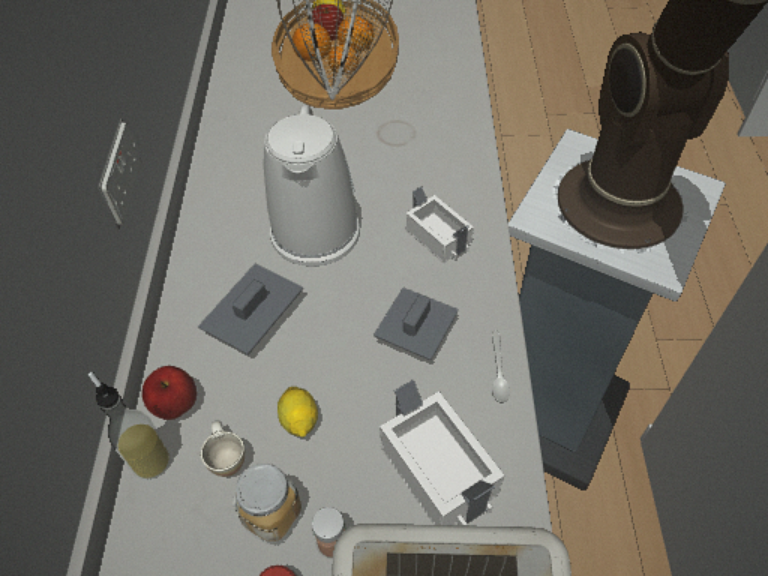

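Top view: two lids. The long one is at (490,227), plate about 60x92 px. The short one is at (342,293), about 62x67 px. Two tubs: the large one at (252,175), rim about 105x60 px, and the small one at (385,418). The long lid has the 150x100 ratio and the large tub has about a 150 mm rim, so those are the targets. I'll measure them now with the depth images.

```bash
python3 - <<'E'
from h import *
def rect(Q):
    (c,s,a)=cv2.minAreaRect((Q[:,:2]*1000).astype(np.float32)); b=cv2.boxPoints((c,s,a))
    e=max([b[1]-b[0],b[2]-b[1]],key=np.linalg.norm)
    return np.round(c,1),np.round(s,1),round(np.degrees(np.arctan2(e[1],e[0]))%180,1),round(float(np.median(Q[:,2])),4),len(Q)
for n,wins in (('top',dict(long=(300,115,355,190),short=(200,165,255,225),tub=(120,78,212,152),small=(225,250,290,305))),
             ('scene',dict(long=(125,170,210,240),short=(245,185,310,245),tub=(245,245,340,350)))):
    z=np.load(n+'.npz'); P=z['P'];im=z['im'].astype(int)
    for k,(a,b,c,d) in wins.items():
        Q=P[b:d,a:c].reshape(-1,3); I=im[b:d,a:c].reshape(-1,3); ok=~np.isnan(Q[:,2]); Q=Q[ok];I=I[ok]
        bands=((.02,.045),(.058,.075)) if k in('long','short') else ((.06,.08),(.095,.125))
        if k=='small': bands=((.03,.06),(.06,.08))
        for lo,hi in bands:
            m=((Q[:,2]>lo)&(Q[:,2]<hi)).astype(bool)
            if m.sum()>8:
                print(n,k,lo,rect(Q[m]))
                if lo>.09:
                    X=Q[m]; mm=X[:,1]>np.median(X[:,1:2].mean()); print('   hooks',X[mm].mean(0).round(4),X[~mm].mean(0).round(4))
c=np.load('top.npz')['im']; save(np.hstack([c[105:200,285:365],c[70:165,115:215]]),'pics/crop.png',4)
E
```

```text
top long 0.02 (array([ 541.9, -438.8]), array([100.8, 149.3]), np.float32(178.5), 0.0325, 2160)
top long 0.058 (array([ 541.4, -437.7]), array([20.5, 59.2]), np.float32(178.3), 0.066, 225)
top short 0.02 (array([ 437.8, -191.5]), array([105.1, 100.2]), np.float32(2.5), 0.0325, 1528)
top short 0.058 (array([ 438.2, -191.8]), array([59.4, 21.9]), np.float32(2.4), 0.0662, 237)
top tub 0.06 (array([641.2, -28.9]), array([227.9, 100.6]), np.float32(62.9), 0.0703, 955)
top tub 0.095 (array([628.9, -52. ]), array([182. ,  31.3]), np.float32(62.1), 0.1052, 199)
   hooks [0.6677 0.0211 0.1051] [ 0.5897 -0.1265  0.1059]
top small 0.03 (array([ 238.9, -253.3]), array([113.2,  67.3]), np.float32(69.4), 0.0477, 458)
top small 0.06 (array([ 239.2, -253.5]), array([122.3,  21.1]), np.float32(69.6), 0.0689, 116)
scene long 0.02 (array([ 507.5, -436. ]), array([102. , 216.8]), np.float32(178.0), 0.0303, 1849)
scene long 0.058 (array([ 541.4, -436.3]), array([23.7, 58.6]), np.float32(177.3), 0.0635, 204)
scene short 0.02 (array([ 438.2, -190.1]), array([107.6, 101.1]), np.float32(3.0), 0.0305, 1293)
scene short 0.058 (array([ 437.5, -188.7]), array([60.4, 22.7]), np.float32(4.6), 0.064, 202)
scene tub 0.06 (array([629.5, -50. ]), array([172.5, 101.3]), np.float32(62.4), 0.0684, 1292)
scene tub 0.095 (array([629. , -51.4]), array([182.9,  32.3]), np.float32(62.3), 0.1045, 239)
   hooks [0.6694 0.0232 0.1049] [ 0.5905 -0.1254  0.1038]
```

View pics/crop.png

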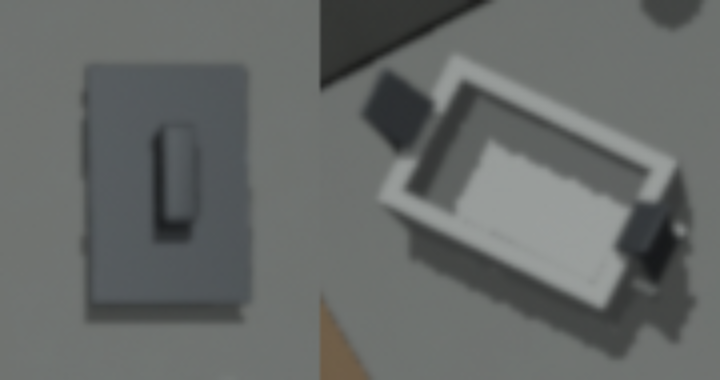

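The crop shows the long lid, bar up, and the large tub with two hooks and the mouth open. In the world frame the bar centre is (0.5415,-0.437) along 178.3°, plate 149x101 mm. The tub is at (0.629,-0.051) along 62.3°, rim z 0.070. These sizes and heights match the description. I'll plan the approach next.

```bash
cat > plan.py <<'E'
import sys
from h import *
def plan(target,yaw,p=None,y=None):
    s=r.state(); p=np.array(s['tcp_pos'] if p is None else p); y=np.degrees(s['ee_rot'][2]) if y is None else y
    t=np.array(target,float); i=0
    while True:
        M=R.from_euler('xyz',[180,0,y],degrees=True).as_matrix(); d=M.T@(t-p); k=min(1,.119/np.abs(d).max(),1)if np.abs(d).max()>0 else 1
        dy=(yaw-y+180)%360-180; ty=np.clip(dy,-42,42)
        n=np.round(k*d/.12,3); a=round(-ty/180,3)   # tool z is down
        print(n.tolist(),a); p=p+M@(n*.12); y-=a*180; i+=1
        if np.abs(t-p).max()<5e-4 and abs((yaw-y+180)%360-180)<.2 or i>12: break
    print('end',p.round(4),round(y,2))
if __name__=='__main__':
    a=list(map(float,sys.argv[1:])); plan(a[:3],a[3])
E
python3 plan.py .5415 -.437 .2 -1.7
python3 - <<'E'
import numpy as np
P=np.load('top.npz')['P'].reshape(-1,3)
for lo in (.08,.12,.2,.25):
    Q=P[(P[:,2]>lo)&(P[:,1]<-.3)&(P[:,0]<.6)&(P[:,0]>.2)&(P[:,1]>-.6)]
    if len(Q): print(lo,Q.min(0).round(3),Q.max(0).round(3))
E
```

```text
[-0.992, -0.708, 0.044] 0.233
[-0.992, 0.111, 0.036] 0.233
[-0.882, 0.992, 0.049] 0.233
[0.005, 0.992, 0.036] 0.031
[0.102, 0.992, 0.036] 0.0
[0.101, 0.992, 0.037] 0.0
[0.047, 0.452, 0.017] 0.0
end [ 0.5415 -0.437   0.2   ] -1.69
0.08 [ 0.2   -0.583  0.08 ] [ 0.411 -0.378  0.656]
0.12 [ 0.2   -0.583  0.12 ] [ 0.405 -0.382  0.656]
0.2 [ 0.2   -0.583  0.2  ] [ 0.403 -0.392  0.656]
0.25 [ 0.2   -0.583  0.483] [ 0.275 -0.452  0.656]
```

>>> servo_tool:
  deltas:
    - [[1,-0.992,-0.708,0.044,0.233],[1,-0.992,-0.708,0.044,0.233],[1,-0.992,-0.708,0.044,0.233],[1,-0.992,-0.708,0.044,0.233],[1,-0.992,-0.708,0.044,0.233]]
  grip_force: 100

```text
clock: 0.6
tcp_pos: [0.4918, 0.2513, 0.226]
ee_rot: [-3.141, 0.0, 1.522]
wrist_force: [-0.2, -0.0, 0.3]
width: 0.0851
grasp_force: 0.0
```

>>> servo_tool:
  deltas:
    - [[1,-0.992,0.111,0.036,0.233],[1,-0.992,0.111,0.036,0.233],[1,-0.992,0.111,0.036,0.233],[1,-0.992,0.111,0.036,0.233],[1,-0.992,0.111,0.036,0.233]]

```text
clock: 1.1
tcp_pos: [0.5001, 0.1328, 0.2215]
ee_rot: [-3.141, 0.0, 0.792]
wrist_force: [0.1, 0.0, -0.1]
width: 0.0851
grasp_force: 0.0
```

>>> servo_tool:
  deltas:
    - [[1,-0.882,0.992,0.049,0.233],[1,-0.882,0.992,0.049,0.233],[1,-0.882,0.992,0.049,0.233],[1,-0.882,0.992,0.049,0.233],[1,-0.882,0.992,0.049,0.233]]

```text
clock: 1.6
tcp_pos: [0.5114, -0.0281, 0.2157]
ee_rot: [3.141, 0.0, 0.057]
wrist_force: [-0.4, -0.3, 0.8]
width: 0.0852
grasp_force: 0.0
```

>>> servo_tool:
  deltas:
    - [[1,0.005,0.992,0.036,0.031],[1,0.005,0.992,0.036,0.031],[1,0.005,0.992,0.036,0.031],[1,0.005,0.992,0.036,0.031]]

```text
clock: 2.0
tcp_pos: [0.5197, -0.1474, 0.2113]
ee_rot: [3.14, 0.0, -0.035]
wrist_force: [0.8, -0.2, -0.2]
width: 0.0854
grasp_force: 0.0
```

>>> servo_tool:
  deltas:
    - [[1,0.1,0.992,0.036,0],[1,0.1,0.992,0.036,0],[1,0.1,0.992,0.036,0],[1,0.1,0.992,0.036,0]]

```text
clock: 2.4
tcp_pos: [0.5282, -0.2656, 0.2068]
ee_rot: [3.14, 0.001, -0.034]
wrist_force: [-0.1, 1.1, -0.7]
width: 0.0856
grasp_force: 0.0
```

```bash
python3 plan.py .5415 -.437 .14 -1.7
```

```text
[0.11, 0.992, 0.388] -0.001
[0.047, 0.432, 0.168] -0.0
end [ 0.5415 -0.437   0.14  ] -1.74
```

>>> servo_tool:
  deltas:
    - [[1,0.11,0.992,0.2,0],[1,0.11,0.992,0.2,0],[1,0.11,0.992,0.2,0],[1,0.11,0.992,0.2,0]]

```text
clock: 2.8
tcp_pos: [0.5378, -0.3838, 0.1818]
ee_rot: [3.141, 0.002, -0.032]
wrist_force: [-0.4, -0.4, 0.1]
width: 0.0858
grasp_force: 0.0
```

>>> servo_tool:
  deltas:
    - [[1,0.047,0.432,0.2,0],[1,0.047,0.432,0.2,0],[1,0.047,0.432,0.2,0],[1,0.047,0.432,0.2,0]]

```text
clock: 3.2
tcp_pos: [0.5439, -0.4318, 0.1593]
ee_rot: [-3.14, -0.0, -0.028]
wrist_force: [-0.0, -0.0, -0.1]
width: 0.0853
grasp_force: 0.0
```

```bash
python3 - <<'E'
from h import *
im,d,c,W=grab('wrist'); P=cloud(d,c,W).reshape(-1,3); save(im,'pics/w1.png',1)
print(r.state()['tcp_pos'],r.state()['ee_rot'])
for lo,hi in((.025,.045),(.058,.075)):
    Q=P[(P[:,2]>lo)&(P[:,2]<hi)&(abs(P[:,0]-.54)<.1)&(abs(P[:,1]+.437)<.07)]
    print(cv2.minAreaRect((Q[:,:2]*1000).astype(np.float32)),np.median(Q[:,2]),len(Q))
E
```

```text
[ 0.54409873 -0.43183076  0.15970206] [-3.14024536e+00 -1.05803625e-03 -2.71030995e-02]
((540.8909301757812, -439.2999572753906), (100.3978500366211, 149.6285858154297), 88.38287353515625) 0.03164913008045239 13287
((541.432373046875, -439.7085266113281), (21.273225784301758, 59.19795608520508), 88.17552185058594) 0.06534802798343967 1601
```

View pics/w1.png

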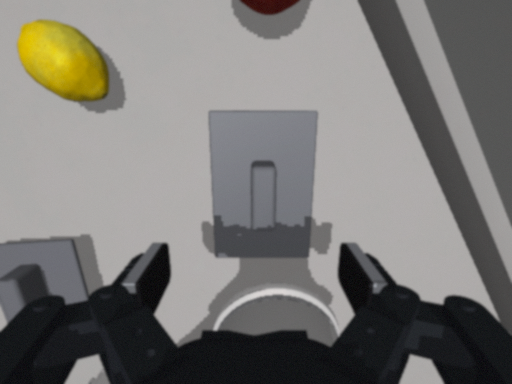

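The wrist view shows the lid with its bar at (262,195), clear of the kettle and between the open fingers. The bar measures (0.541,-0.439).

```bash
python3 plan.py .5413 -.4387 .08 -1.8
```

```text
[-0.022, 0.058, 0.664] 0.001
end [ 0.5413 -0.4387  0.08  ] -1.73
```

>>> servo_tool:
  deltas:
    - [[1,-0.022,0.058,0.33,0],[1,-0.022,0.058,0.664,0],[1,-0.022,0.058,0.664,0],[1,-0.022,0.058,0.664,0]]

```text
clock: 3.65
tcp_pos: [0.5407, -0.4399, 0.0804]
ee_rot: [-3.141, -0.0, -0.028]
wrist_force: [0.5, -0.7, 0.2]
width: 0.0855
grasp_force: 0.0
```

```bash
python3 plan.py .5413 -.4387 .038 -1.8
```

```text
[0.005, -0.01, 0.353] 0.001
end [ 0.5414 -0.4387  0.0381] -1.79
```

>>> servo_tool:
  deltas:
    - [[1,0.005,-0.01,0.2,0],[1,0.005,-0.01,0.35,0],[1,0.005,-0.01,0.35,0],[0.5,0.005,-0.01,0.35,0],[0,0.005,-0.01,0.35,0]]

```text
clock: 4.15
tcp_pos: [0.5412, -0.4407, 0.039]
ee_rot: [3.14, -0.002, -0.03]
wrist_force: [0.5, -0.8, 0.9]
width: 0.0587
grasp_force: 0.0
```

>>> servo_tool:
  deltas:
    - [[0,0,0,0,0],[0,0,0,0,0],[0,0,0,0,0],[0,0,0,0,0],[0,0,0,0,0]]

```text
clock: 4.65
tcp_pos: [0.5409, -0.4403, 0.0383]
ee_rot: [3.141, -0.001, -0.03]
wrist_force: [-0.5, 1.2, 5.5]
width: 0.0204
grasp_force: 98.7
```

>>> servo_tool:
  deltas:
    - [[0,0,0,-0.1,0],[0,0,0,-0.3,0],[0,0,0,-0.6,0],[0,0,0,-0.99,0],[0,0,0,-0.99,0]]

```text
clock: 5.15
tcp_pos: [0.5426, -0.4431, 0.1639]
ee_rot: [3.135, -0.008, -0.03]
wrist_force: [0.5, -0.7, -1.4]
width: 0.0202
grasp_force: 98.0
```

>>> servo_tool:
  deltas:
    - [[0,0,0,-0.4,0],[0,0,0,-0.4,0],[0,0,0,-0.4,0]]

```text
clock: 5.45
tcp_pos: [0.5408, -0.4405, 0.2057]
ee_rot: [3.14, -0.002, -0.03]
wrist_force: [-0.1, 0.2, -1.1]
width: 0.0207
grasp_force: 98.3
```

```bash
python3 plan.py .629 -.051 .205 62.3; python3 - <<'E'
from h import *
im,d,c,W=grab('scene'); save(im,'pics/s2.png',1.2)
E
```

```text
[0.194, -0.992, 0.002] -0.233
[0.992, -0.747, 0.002] -0.123
[0.992, -0.264, 0.002] 0.0
[0.047, -0.012, -0.0] 0.0
end [ 0.629  -0.0511  0.205 ] 62.38
```

View pics/s2.png

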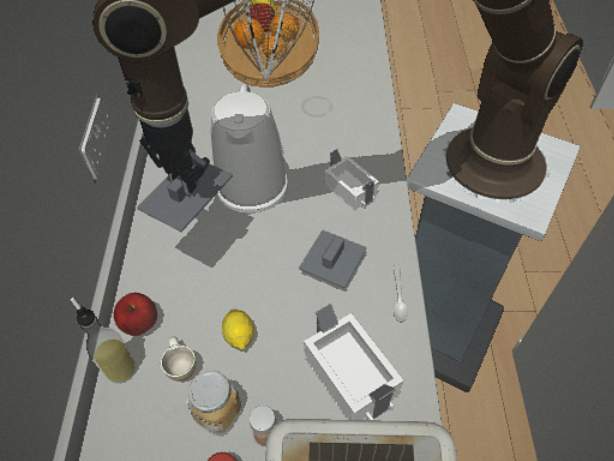

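The lid is held level at (185,195) and clear of the kettle. I'll carry it to the tub.

>>> servo_tool:
  deltas:
    - [[0,0.05,-0.25,0,-0.05],[0,0.12,-0.6,0,-0.1],[0,0.194,-0.992,0,-0.15],[0,0.194,-0.992,0,-0.2],[0,0.194,-0.992,0,-0.233]]

```text
clock: 6.0
tcp_pos: [0.5677, -0.3185, 0.2026]
ee_rot: [-3.139, 0.0, 0.713]
wrist_force: [0.5, -1.2, -0.5]
width: 0.0203
grasp_force: 98.4
```

>>> servo_tool:
  deltas:
    - [[0,0.25,-0.19,0,-0.04],[0,0.5,-0.37,0,-0.08],[0,0.75,-0.56,0,-0.123],[0,0.992,-0.747,0,-0.123],[0,0.992,-0.747,0,-0.123]]

```text
clock: 6.5
tcp_pos: [0.6012, -0.1686, 0.2024]
ee_rot: [-3.137, -0.003, 1.097]
wrist_force: [0.9, 0.7, -1.2]
width: 0.0203
grasp_force: 98.5
```

>>> servo_tool:
  deltas:
    - [[0,0.3,-0.09,0,0],[0,0.65,-0.18,0,0],[0,0.992,-0.264,0,0],[0,0.992,-0.264,0,0],[0,0.992,-0.264,0,0]]

```text
clock: 7.0
tcp_pos: [0.6268, -0.0549, 0.2028]
ee_rot: [-3.139, 0.001, 1.092]
wrist_force: [-0.3, -1.3, -0.6]
width: 0.0204
grasp_force: 98.5
```

```bash
python3 plan.py .629 -.051 .205 62.3; python3 - <<'E'
from h import *
from numpy import *
print(r.state()['tcp_pos'],r.state()['ee_rot'],r.state()['wrist_force'])
for n in('top','scene','wrist'):
    im,d,c,W=grab(n); P=cloud(d,c,W).reshape(-1,3); save(im,f'pics/{n}3.png')
    near=hypot(P[:,0]-.629,P[:,1]+.051)<.12
    for lo,hi in((.19,.205),(.205,.22),(.095,.12),(.062,.078)):
        Q=P[near&(P[:,2]>lo)&(P[:,2]<hi)]
        if len(Q)>20: print(n,lo,cv2.minAreaRect((Q[:,:2]*1000).astype(float32)),median(Q[:,2]).round(4),len(Q))
E
```

```text
[0.038, 0.001, -0.019] 0.001
end [ 0.629 -0.051  0.205] 62.36
[ 0.62675513 -0.05494224  0.20275675] [-3.13927814e+00  1.26798387e-03  1.09150260e+00] [-0.25630846 -1.33784734 -0.558726  ]Traceback (most recent call last):
  File "<stdin>", line 5, in <module>
    file = os.fspath(file)
TypeError: expected str, bytes or os.PathLike object, not ndarray
```

```bash
python3 - <<'E'
from h import *
print(r.state()['tcp_pos'],r.state()['ee_rot'])
for n in('top','scene','wrist'):
    im,d,c,W=grab(n); P=cloud(d,c,W).reshape(-1,3); save(im,f'pics/{n}3.png')
    near=np.hypot(P[:,0]-.629,P[:,1]+.051)<.12
    for lo,hi in((.186,.204),(.095,.12),(.062,.078)):
        Q=P[near&(P[:,2]>lo)&(P[:,2]<hi)]
        if len(Q)>20: print(n,lo,cv2.minAreaRect((Q[:,:2]*1000).astype(np.float32)),np.median(Q[:,2]).round(4),len(Q))
E
```

```text
[ 0.62661764 -0.0568608   0.20308945] [-3.14001803e+00  1.74773919e-03  1.08883030e+00]
top 0.186 ((626.9865112304688, -57.18145751953125), (150.2693634033203, 100.21063232421875), 62.518348693847656) 0.1973 1855
top 0.095 ((590.123779296875, -125.84724426269531), (14.915870666503906, 30.388477325439453), 62.595890045166016) 0.1069 69
top 0.062 ((625.501708984375, -57.97808837890625), (161.616943359375, 99.55162048339844), 63.26197052001953) 0.0704 519
scene 0.186 ((626.6267700195312, -56.0242919921875), (150.59788513183594, 101.32307434082031), 62.68983459472656) 0.1957 2570
scene 0.095 ((668.7307739257812, 23.210407257080078), (14.028107643127441, 31.92848014831543), 58.83515548706055) 0.106 95
scene 0.062 ((629.877685546875, -50.272674560546875), (173.1143341064453, 100.5757064819336), 62.969276428222656) 0.0683 848
wrist 0.186 ((628.6904907226562, -53.875892639160156), (140.06643676757812, 100.51023864746094), 62.109676361083984) 0.1971 25698
wrist 0.095 ((667.31982421875, 20.75702476501465), (15.545934677124023, 31.937807083129883), 62.057613372802734) 0.1057 865
wrist 0.062 ((662.3135375976562, 11.03502082824707), (4.432469844818115, 98.91868591308594), 62.145111083984375) 0.0697 421
```

View pics/wrist3.png

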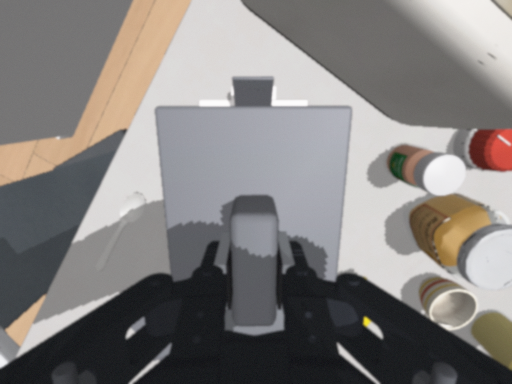

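The wrist view shows the lid held straight in the grip, with the far hook at (253,92) centred beyond it. In the top view the lid centre sits over the TCP within about 0.5 mm, so the TCP goes to (0.6288,-0.052).

```bash
python3 - <<'E'
from plan import *
plan([.6288,-.052,.203],62.2)
for i in range(3):
    viewer.read_camera('top'); print(r.state()['tcp_pos'].round(4),r.state()['ee_rot'][2].round(4))
E
```

```text
[0.053, -0.009, 0.007] 0.0
end [ 0.6288 -0.052   0.2031] 62.24
[ 0.6269 -0.058   0.204 ] 1.0864
[ 0.6271 -0.0577  0.2042] 1.0867
[ 0.6272 -0.0574  0.2043] 1.0871
```

>>> servo_tool:
  deltas:
    - [[0,0.046,-0.007,0,0],[0,0.046,-0.007,0.2,0],[0,0.046,-0.007,0.4,0],[0,0.046,-0.007,0.57,0],[0,0.046,-0.007,0.57,0]]

```text
clock: 7.85
tcp_pos: [0.6274, -0.0504, 0.133]
ee_rot: [-3.137, 0.002, 1.089]
wrist_force: [-0.5, -0.0, -1.6]
width: 0.0206
grasp_force: 98.5
```

>>> servo_tool:
  deltas:
    - [[0,0,0,0,0],[0,0,0,0,0],[0,0,0,0,0],[0,0,0,0,0]]

```text
clock: 8.25
tcp_pos: [0.6297, -0.051, 0.1369]
ee_rot: [3.14, -0.001, 1.089]
wrist_force: [-0.6, -0.4, -1.1]
width: 0.0206
grasp_force: 98.5
```

```bash
python3 - <<'E'
from plan import *
s=r.state(); print(s['tcp_pos'].round(4),s['ee_rot'].round(4),s['wrist_force'])
for n in('top','scene','wrist'):
    im,d,c,W=grab(n); P=cloud(d,c,W).reshape(-1,3); save(im,f'pics/{n}4.png')
    near=np.hypot(P[:,0]-.629,P[:,1]+.051)<.12
    for lo,hi in((.12,.136),(.095,.118)):
        Q=P[near&(P[:,2]>lo)&(P[:,2]<hi)]
        if len(Q)>20: print(n,lo,cv2.minAreaRect((Q[:,:2]*1000).astype(np.float32)),np.median(Q[:,2]).round(4),len(Q))
s=r.state(); print(s['tcp_pos'].round(4),s['ee_rot'].round(4)); plan([.6288,-.052,.12],62.2)
E
```

```text
[ 0.6297 -0.051   0.1369] [ 3.1402e+00 -9.0000e-04  1.0888e+00] [-0.56933897 -0.44602752 -1.11454987]
top 0.12 ((630.367431640625, -50.41588592529297), (151.5183868408203, 100.4365234375), 62.590431213378906) 0.1311 1600
top 0.095 ((627.9806518554688, -51.19275665283203), (181.82481384277344, 30.591541290283203), 63.01829528808594) 0.1087 85
scene 0.12 ((629.7737426757812, -49.39448547363281), (150.3685302734375, 100.5404052734375), 62.41279983520508) 0.1291 2334
scene 0.095 ((629.5016479492188, -51.31849670410156), (182.89881896972656, 31.822830200195312), 62.3741569519043) 0.1075 165
wrist 0.12 ((631.77783203125, -46.56343078613281), (139.50894165039062, 100.54733276367188), 62.36671447753906) 0.13 25684
wrist 0.095 ((667.8643798828125, 21.6094913482666), (14.082901954650879, 31.970834732055664), 62.297725677490234) 0.1063 1545
[ 0.6294 -0.0509  0.1363] [ 3.1410e+00 -4.0000e-04  1.0889e+00]
[-0.01, -0.0, 0.136] 0.001
end [ 0.6288 -0.052   0.12  ] 62.21
```

>>> servo_tool:
  deltas:
    - [[0,-0.01,0,0,0],[0,-0.01,0,0.07,0],[0,-0.01,0,0.14,0],[0,-0.01,0,0.2,0],[0,-0.01,0,0.23,0]]

```text
clock: 8.9
tcp_pos: [0.6279, -0.0519, 0.1068]
ee_rot: [-3.14, 0.001, 1.089]
wrist_force: [-0.6, 0.5, -1.7]
width: 0.0203
grasp_force: 98.5
```

>>> servo_tool:
  deltas:
    - [[0,0,0,0.02,0],[0,0,0,0.04,0],[0,0,0,0.06,0]]

```text
clock: 9.2
tcp_pos: [0.6291, -0.0521, 0.1014]
ee_rot: [3.141, -0.001, 1.089]
wrist_force: [-0.2, 0.1, 2.1]
width: 0.0203
grasp_force: 98.6
```

>>> servo_tool:
  deltas:
    - [[0,0,0,0.02,0],[0,0,0,0.04,0],[0,0,0,0.06,0],[0,0,0,0.08,0]]

```text
clock: 9.6
tcp_pos: [0.629, -0.0521, 0.0918]
ee_rot: [3.141, -0.0, 1.089]
wrist_force: [-0.2, -1.1, -0.7]
width: 0.02
grasp_force: 98.6
```

>>> servo_tool:
  deltas:
    - [[0,0,0,0.015,0],[0,0,0,0.03,0],[0,0,0,0.045,0],[0,0,0,0.06,0]]

```text
clock: 10.0
tcp_pos: [0.6282, -0.0519, 0.0836]
ee_rot: [-3.141, 0.0, 1.089]
wrist_force: [-0.1, -0.9, -1.2]
width: 0.0204
grasp_force: 98.2
```

>>> servo_tool:
  deltas:
    - [[0,0,0,0.01,0],[0,0,0,0.02,0],[0,0,0,0.02,0]]

```text
clock: 10.3
tcp_pos: [0.6287, -0.052, 0.0824]
ee_rot: [3.141, -0.0, 1.089]
wrist_force: [-1.3, 0.4, 1.8]
width: 0.0206
grasp_force: 98.8
```

>>> servo_tool:
  deltas:
    - [[0,0,0,0.01,0],[0,0,0,0.02,0],[0,0,0,0.02,0]]

```text
clock: 10.6
tcp_pos: [0.6287, -0.052, 0.0821]
ee_rot: [3.141, -0.001, 1.089]
wrist_force: [-10.3, 0.9, 20.1]
width: 0.0207
grasp_force: 101.7
```

```bash
python3 - <<'E'
from plan import *
s=r.state(); print(s['tcp_pos'].round(4),s['wrist_force'])
for n in('top','scene'):
    im,d,c,W=grab(n); P=cloud(d,c,W).reshape(-1,3); a=(60,100,200,240)if n=='top' else (230,350,230,370)
    near=np.hypot(P[:,0]-.629,P[:,1]+.051)<.12
    Q=P[near&(P[:,2]>.071)&(P[:,2]<.082)]
    A=np.c_[Q[:,:2]-[.629,-.051],np.ones(len(Q))]; print(n,np.linalg.lstsq(A,Q[:,2],rcond=None)[0].round(4),cv2.minAreaRect((Q[:,:2]*1000).astype(np.float32)))
    if n=='scene': save(im[220:370,220:370],'pics/s5.png',4)
E
```

```text
[ 0.6287 -0.052   0.0821] [-10.27359137   0.94602188  20.14875001]
top [0.0022 0.001  0.0766] ((628.20166015625, -53.07981872558594), (172.55511474609375, 100.41041564941406), 62.71539306640625)
scene [-0.0005  0.0017  0.0748] ((629.078125, -49.95446014404297), (172.62216186523438, 101.22525787353516), 62.248573303222656)
```

View pics/s5.png

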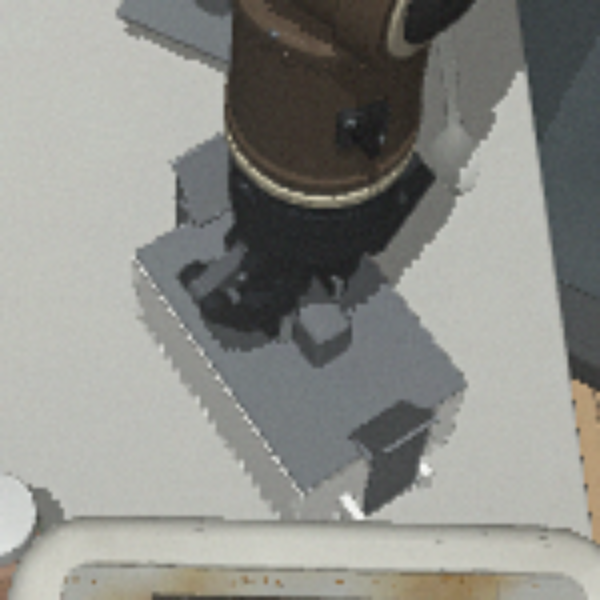

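The lid lies flat at plate top z about 0.0757, with the near hook head over its edge at (395,430). It is seated with 20 N. I'll relax the push, release and retreat.

>>> servo_tool:
  deltas:
    - [[0,0,0,-0.015,0],[0,0,0,-0.015,0],[0.7,0,0,-0.015,0],[0.7,0,0,-0.015,0],[0.7,0,0,-0.015,0]]

```text
clock: 11.2
tcp_pos: [0.6286, -0.052, 0.0809]
ee_rot: [-3.141, 0.0, 1.089]
wrist_force: [-0.2, 0.4, 0.4]
width: 0.0599
grasp_force: 0.0
```

>>> servo_tool:
  deltas:
    - [[0.7,0,0,0,0],[0.7,0,0,0,0],[0.7,0,0,0,0]]

```text
clock: 11.5
tcp_pos: [0.6286, -0.052, 0.0812]
ee_rot: [-3.141, 0.0, 1.089]
wrist_force: [-0.6, 0.0, -0.2]
width: 0.0597
grasp_force: 0.0
```

>>> servo_tool:
  deltas:
    - [[0.7,0,0,-0.15,0],[0.7,0,0,-0.4,0],[0.7,0,0,-0.8,0],[0.7,0,0,-0.99,0],[0.7,0,0,-0.99,0]]

```text
clock: 12.0
tcp_pos: [0.6309, -0.0524, 0.2045]
ee_rot: [3.135, -0.003, 1.089]
wrist_force: [0.8, -0.9, 0.6]
width: 0.0596
grasp_force: 0.0
```

>>> servo_tool:
  deltas:
    - [[0.7,-0.5,0,-0.5,0],[0.7,-0.99,0,-0.5,0],[0.7,-0.99,0,-0.5,0],[0.7,-0.99,0,-0.5,0],[0.7,-0.99,0,-0.5,0]]

```text
clock: 12.5
tcp_pos: [0.5731, -0.1579, 0.2598]
ee_rot: [-3.141, -0.0, 1.087]
wrist_force: [0.9, 1.5, 0.8]
width: 0.0595
grasp_force: 0.0
```

```bash
python3 - <<'E'
from plan import *
for n in('top','scene'):
    im,d,c,W=grab(n); P=cloud(d,c,W).reshape(-1,3)
    near=np.hypot(P[:,0]-.629,P[:,1]+.051)<.12
    Q=P[near&(P[:,2]>.068)&(P[:,2]<.085)]
    A=np.c_[Q[:,:2]-[.629,-.051],np.ones(len(Q))]; print(n,np.linalg.lstsq(A,Q[:,2],rcond=None)[0].round(4),Q[:,2].std())
    for lo,hi in((.095,.108),(.108,.12)):
        B=P[near&(P[:,2]>lo)&(P[:,2]<hi)]
        print(n,cv2.minAreaRect((B[:,:2]*1000).astype(np.float32)),np.median(B[:,2]))
    if n=='scene': save(im[220:370,220:370],'pics/s6.png',4)
E
```

```text
top [0.0296 0.0449 0.0792] 0.002463977893298031
top ((0.0, 0.0), (0.0, 0.0), 0.0) nan
top ((0.0, 0.0), (0.0, 0.0), 0.0) nan
scene [-0.0021 -0.0004  0.0749] 0.0022492888257181496
scene ((629.0573120117188, -50.80834197998047), (178.09011840820312, 32.16777038574219), 62.2955322265625) 0.10444067639206878
scene ((629.245361328125, -51.30253601074219), (182.15005493164062, 30.918121337890625), 62.157936096191406) 0.10952535310059164
  return _methods._mean(a, axis=axis, dtype=dtype,
  ret = ret.dtype.type(ret / rcount)
```

View pics/s6.png

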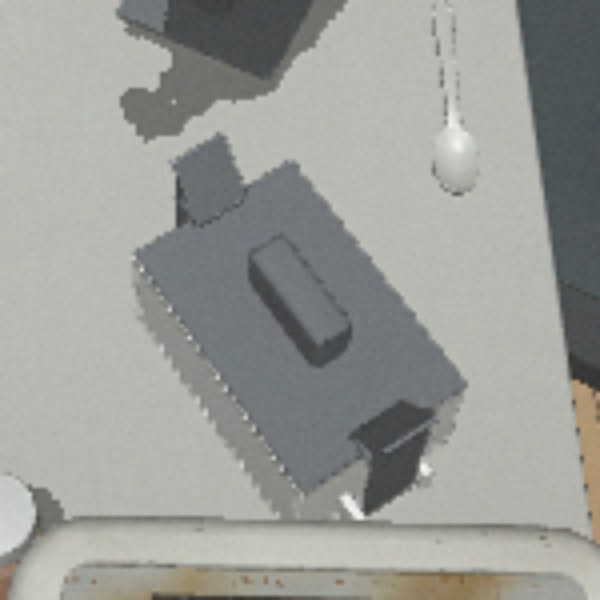

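The lid lies flat on the rim, hook heads over both short edges at (210,185) and (395,430). The hook span is back to 182 mm, as before the push, so both have snapped over. The robot is clear.

```bash
python3 -c "
from bench import job_done
print(job_done())"
```

```text
the job is handed in; nothing more can be done
None
```

The long lid is clicked in under both hooks and lies flat and fully home on the large tub; it was not dropped, the short lid was left alone, and I handed the job in at about 12.6 s.

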